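# Check-weigh a moulded part on the beam scale

## Robot

A 6-joint arm with a two-finger parallel gripper is mounted at the origin on the work surface. World frame = base frame: x ahead of the robot, y to its left, z up, the work surface at z = 0. Lengths are in m, angles in rad, forces in N, time in s.
With the tool pointing down it reaches from about 0.35 to 0.975 m from the base axis. Payload 4.9 kg.
Tool frame: the origin (TCP) lies at the very end of the fingers, on their centre line; the grasp point (between the pads) lies 19 mm behind it; z points along the fingers, y is the line along which they close (so a half turn about z gives the same grasp; the last joint's range is limited). The gripper opens to 85 mm and grips with 20 to 120 N. Pads are 22 mm wide; open, the fingers measure 114 mm over their backs; the gripper's body (76 mm by 85 mm) begins 54 mm behind the grasp point. The pads swing forward as they close: fully open they stand 13 mm farther back than shut.
Start: joints at [-1.27, 0.053, 1.613, -0, 1.476, -0.119], TCP at [0.255, -0.571, 0.231] pointing down, gripper open.
Joint ranges: [-3.01, 3.01], [-1.01, 2.22], [0.06, 2.58], [-1.02, 4.17], [0.09, 2.62], [-3.14, 3.14]. Speed limits (rad/s): [2.57, 2.57, 3.14, 3.14, 3.14, 3.14].

## Interface

Orientations are given as a rotation vector (axis times angle).
In Python, from station import ctrl gives the robot as it stands. The module is installed in compiled form; this text tells all that it offers.
- The arm moves only by the tool jog_arm, never from a script. Its argument "steps" is a list of rows, each an object with "delta_rot": the turn, a rotation vector about the tool's x, y, z in degrees, a list of three; "linear": the shift along the tool's x, y, z in m, a list of three; "grip": the finger opening in m, from 0 to 0.0854. In form: [{"delta_rot": [rx, ry, rz], "linear": [x, y, z], "grip": grip}, ...]. A call has 1 to 10 rows; each row shifts and turns the commanded pose from where the row before left it, along the tool's axes as they then stand; what a row does not reach is not made up. A row lasts 1/10 s, in which the tool goes at most 50 mm and 8.59 degrees, less where a joint would pass 70% of its speed; a pose out of reach is approached as far as the arm can. A call with a gripper value outside its range is refused whole. The fingers move at their own pace and stop on an object; "newtons" is the grip in N (left out, the last holds). Time passes only in rows, so rows that do not move let the fingers close. It gives the time, the measured TCP pose, the force, the opening and the grip force at its end, in the units of the state.
- ctrl.get_obs(): the state, without advancing time (a new reading comes with each control period).
- ctrl.get_image(name): name is "scene" or "top"; returns (picture, depth): 400x640x3 uint8, red, green, blue; 400x640 float32, m along the optical axis (not along the pixel's ray), 0 where there is no reading.
- ctrl.camera_info(name): a dict with "camera_matrix" (3x3 intrinsics, pixels), "R" (3x3) and "t" (3): a world point X has camera coordinates R X + t. Camera axes: x right, y down, z forward; pixel columns grow to the right and rows downward; lengths in m; the calibration is good to about 2 mm. A picture is of the moment at which its call begins. camera_info takes no time and is no camera call.
- ctrl.finish_job(): hands the job in; it is judged then, once.
The state is a dict: "t": time; "q": joint angles; "dq": joint speeds; "effort": joint torques, N m; "tool_pos": TCP position; "tool_rot": TCP orientation; "contact_force": force on the tool from outside, world axes, zero at the start; "wrist_torque": the same for the moment, N m; "opening": finger opening in m; "grip_force": force on a finger pad.
Only numpy, scipy, OpenCV 4.12 (cv2) and the standard library are available. Lean on these libraries where they do the work, as an engineer would, in place of code of your own. Each camera call takes 0.05 s, during which the arm holds its last target. There are 200 camera calls.

## Task

Two beam scales stand on the bench; one of them has a finned black moulded part in its pan. On that scale, swing the arrest lever over to free the beam, let the loaded pan sink and stay down at rest for about a second, then swing the lever fully back so that the beam is locked level again, with the part still in the pan. Leave the other scale's lever alone.

Things in the scene. Friction and masses are not known exactly. Their poses are not given: they have to be found in the camera images.
- knob_a (a point): Centre of the black ball knob (24 mm dia.) on the arrest lever, a 10 mm rod, of the scale carrying the part. Its hinge is level, 90 mm from the knob, 35 mm above the table. Site turns with the lever: z from hinge to knob, x along the hinge towards the scale. Leans 0.5 rad to the robot's side of upright when arrested (knob 114 mm up), 0.5 rad the far way when released. Free all round.
- lever_a (a joint): That arrest lever: 0 rad = arrested (start, end stop); grows as the knob swings away from the robot (right-handed about knob_a's x); 1.0 rad = released (end stop). Stays where left; about 2 N at the knob moves it. It lowers and lifts a two-pronged bridge under the beam, 18 mm over the full swing.
- beam_a (a joint): Tilt of that scale's beam (220 mm bar, pivot 130 mm up, parallel to the lever's swing, 95 mm to its side): 0 = level, locked while the lever is at 0; 0.2 rad = loaded pan fully down on its stop. Sinks by itself within a second as the lever is released; swinging the lever back lifts it level.
- pan_a (a point): Centre of the inner floor of that scale's steel pan (open tray 75 x 85 mm, 12 mm high, walls 3 mm), at the beam's far end, 100 mm from the pivot, 148 mm above the table when level. Its y axis runs along the beam towards the counterweight. Pan and part reach 185 mm up.
- part_centre (a point): Centre of the finned black moulded part (55 x 40 x 35 mm, 50 to 85 g) that lies loose in that pan; half-way up, 17.5 mm above its underside.
- lever_b (a joint): Arrest lever of the other, otherwise identical scale, whose pan is empty: 0 rad = arrested. Not to be moved.
Things that resemble listed ones, but are neither listed nor needed, are in the scene too. What is shaped like the part that bears part_centre but green, purple or yellow is not meant.

How it is judged:
On the way:
1. the beam of the loaded scale is released: the loaded pan is down (beam tilted more than 0.13 rad) and at rest for half a second (value of joint beam_a above 0.13 rad and velocity of joint beam_a between -0.1 and 0.1 rad/s and horizontal distance between part_centre and pan_a below 0.03 m and distance between part_centre and pan_a below 0.045 m), for 0.5 s.
At the end, for the whole second after the job is handed in: The loaded scale's lever is back within 0.2 rad of its arrested stop, its beam is level within 0.08 rad and still, the part lies in its pan (centre within 30 mm of the pan's centre seen from above, 45 mm in all), and the other scale's lever is still arrested (value of joint lever_a below 0.2 rad and value of joint beam_a between -0.08 and 0.08 rad and velocity of joint beam_a between -0.1 and 0.1 rad/s and horizontal distance between part_centre and pan_a below 0.03 m and distance between part_centre and pan_a below 0.045 m and value of joint lever_b below 0.15 rad); the robot touches nothing.
It fails at once if the other scale's lever is moved (more than 0.15 rad) (value of joint lever_b above 0.15 rad).
It also fails if it takes over 43 s, if anything falls off the work surface, if the arm or the gripper's body presses on something with over 40 N, if the wrist force passes 120 N, or if a joint passes its speed limit or range.

## Working session

There is one attempt and no reset: what is moved stays moved. The work goes in short steps, Python scripts to look and compute and a tool call to move; the robot and the scene stay as the last step left them, time stands still between calls to the robot, and variables do not carry over. Pictures are saved under pics/ and viewed, at most 10 in all, crops included, and the job is handed in when it is done.

Besides the shell and the picture viewer there is one more tool, called after "Request:" in YAML: its name, and indented under it one key for each argument. jog_arm: Moves the arm, as the interface text tells. Its arguments: {"type":"object","properties":{"steps":{"type":"array"},"newtons":{"type":"number"}},"required":["steps"]}

```bash
mkdir -p pics; python3 - <<'E'
from station import ctrl
import cv2,numpy as np
for n in("scene","top"):
    im,d=ctrl.get_image(n); cv2.imwrite(f"pics/{n}0.png",im[:,:,::-1]); np.savez(f"{n}0.npz",im=im,d=d)
    i=ctrl.camera_info(n);print(n,i)
print(ctrl.get_obs())
E
```

```text
scene {'camera_matrix': array([[385.43272928,   0.        , 322.97568736],
       [  0.        , 385.43272928, 199.46349791],
       [  0.        ,   0.        ,   1.        ]]), 'R': array([[-0.09501458,  0.99538214,  0.01366136],
       [ 0.65924931,  0.07319984, -0.74835294],
       [-0.74589716, -0.0620982 , -0.66316004]]), 't': array([ 0.09697459, -0.31550866,  1.33512825])}
top {'camera_matrix': array([[403.45387756,   0.        , 324.61202025],
       [  0.        , 403.45387756, 197.59796099],
       [  0.        ,   0.        ,   1.        ]]), 'R': array([[-0.02370544, -0.99971062,  0.00408956],
       [-0.99843425,  0.02346746, -0.05077713],
       [ 0.05066647, -0.00528685, -0.99870164]]), 't': array([-0.009961  ,  0.61168847,  1.12390408])}
{'t': 0.1, 'q': array([-1.26997093e+00,  5.32724223e-02,  1.61413915e+00,  1.03233178e-05,
        1.47604429e+00, -1.18987309e-01]), 'dq': array([-0.00054296, -0.00152689, -0.00377513,  0.00147971, -0.00018243,
       -0.00065711]), 'effort': array([ 4.55633244e-04, -3.94904673e+01, -3.71362281e+01, -1.61089688e-04,
        3.90100060e-03, -1.00852574e-05]), 'tool_pos': array([ 0.25458426, -0.57017769,  0.23020788]), 'tool_rot': array([-3.07082067e+00, -6.54220016e-01,  2.49505347e-04]), 'contact_force': array([-0.14605739, -0.3929263 ,  0.77012501]), 'wrist_torque': array([ 0.03352013, -0.01792724, -0.04682677]), 'grip_force': 0.0, 'opening': 0.08553482363744533}
```

View pics/scene0.png

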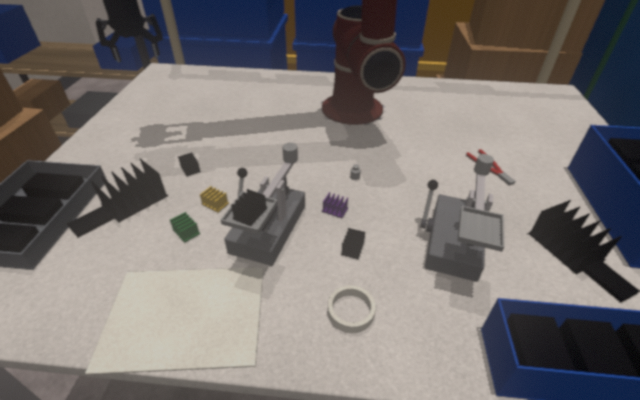

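View pics/top0.png

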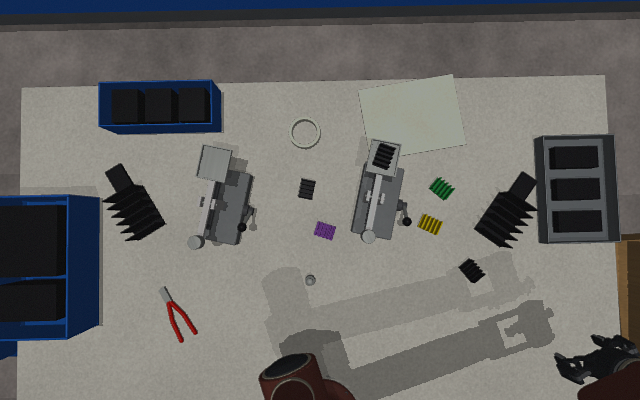

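The scale at top (383,157)/scene (249,205) carries a black finned part. The other scale's pan at top (214,162) is empty. Loose black parts at top (307,188) and (472,270) lie on the bench, not in a pan. The candidate knob_a is at top (407,221)/scene (242,173). I'll measure it and check it in a crop.

```bash
cat > h.py <<'E'
import numpy as np
from station import ctrl
def ray(n,u,v):
    i=ctrl.camera_info(n);R,t=i["R"],i["t"]
    return -R.T@t, R.T@np.linalg.inv(i["camera_matrix"])@[u,v,1]
def plane(n,u,v,z):
    c,d=ray(n,u,v); return c+d*(z-c[2])/d[2]
def two(p,q):
    (c1,d1),(c2,d2)=ray("top",*p),ray("scene",*q)
    s=np.linalg.lstsq(np.c_[d1,-d2],c2-c1,rcond=None)[0]
    a,b=c1+s[0]*d1,c2+s[1]*d2
    return (a+b)/2,np.linalg.norm(a-b)
E
python3 - <<'E'
from h import *
import cv2
out=[]
for n,(u0,u1,v0,v1) in {"top":(340,430,130,250),"scene":(215,315,140,265)}.items():
    im=np.load(n+"0.npz")["im"]
    c=im[v0:v1,u0:u1,::-1]; out.append(cv2.resize(c,(390,560),interpolation=cv2.INTER_CUBIC))
    w=dict(top=(398,418,208,234),scene=(232,252,164,182))[n]
    m=(im[w[2]:w[3],w[0]:w[1]].max(2)<50).astype(np.uint8)
    k,l,s,ce=cv2.connectedComponentsWithStats(m)
    for j in range(1,k):print(n,s[j],ce[j]+[w[0],w[2]])
cv2.imwrite("pics/crop.png",np.hstack(out))
print(two((407,221),(242,173)))
for p in((383,157),):print(plane("top",*p,.165))
print("pan_b",plane("top",214,162,.148),"cw a",plane("top",369,237,.14),"base a corners",[plane("top",*p,.0).round(3) for p in((365,165),(406,168),(392,240),(351,236))])
E
```

```text
top [0 0 5 3 8] [399.875 209.125]
top [ 4  9 10  9 62] [406.5483871  221.08064516]
(array([ 0.54065409, -0.23315914,  0.11212375]), np.float64(0.0034444914975590092))
[ 0.70059198 -0.17001433  0.165     ]
pan_b [0.70029984 0.25108904 0.148     ] cw a [ 0.50359042 -0.13251798  0.14      ] base a corners [array([ 0.703, -0.143,  0.   ]), array([ 0.692, -0.261,  0.   ]), array([ 0.487, -0.214,  0.   ]), array([ 0.501, -0.097,  0.   ])]
```

View pics/crop.png

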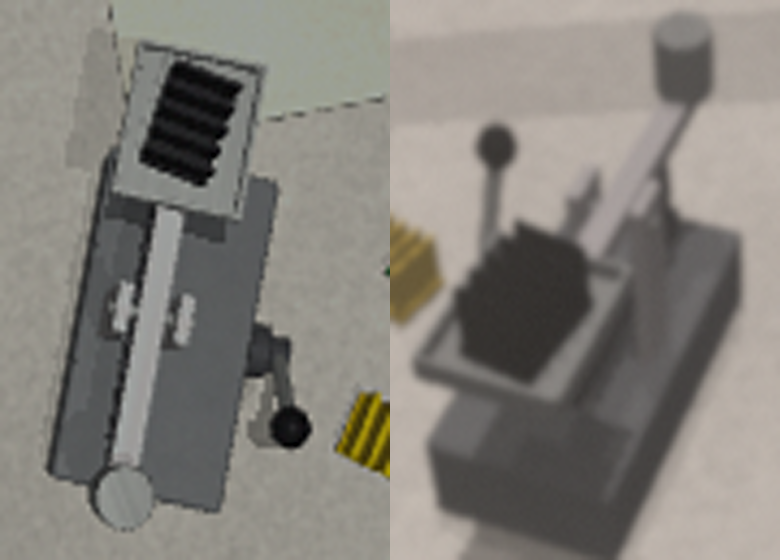

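The crop confirms it: the black finned part sits in pan A, and the knob is the dark ball at top (406.5,221). Triangulation puts its height at 0.112 m against the 0.114 m expected, and pan to lever comes out about 91 mm sideways against 95 mm. Next I'll work out the approach.

```bash
cat >> h.py <<'E'
from scipy.spatial.transform import Rotation as Ro
E
python3 - <<'E'
from h import *
o=ctrl.get_obs();R=Ro.from_rotvec(o["tool_rot"]).as_matrix();print(R.round(3))
cw=plane("top",369,237,.14)
P=plane("top",406.5,221,.114);pan=plane("top",383,157,.17);u=pan-cw;u[2]=0;u/=np.linalg.norm(u)
h=np.array([-u[1],u[0],0]);print("knob",P,"u",u)
T=np.c_[-u if 0 else u,-h,[0,0,-1]]
for s in(1,-1):
    T=np.c_[s*u,-s*h,[0,0,-1]]
    print("rot deg",np.degrees(Ro.from_matrix(R.T@T).as_rotvec()).round(1),"delta above (z .17):",(T.T@(np.r_[P[:2],.2]-o["tool_pos"])).round(4))
E
```

```text
[[ 0.913  0.408 -0.001]
 [ 0.408 -0.913  0.002]
 [ 0.    -0.002 -1.   ]]
knob [ 0.54102533 -0.23320911  0.114     ] u [ 0.98293472 -0.18395469  0.        ]
rot deg [-0.1  0.  34.7] delta above (z .17): [ 0.2196 -0.3839  0.0302]
rot deg [-0.000e+00 -1.000e-01 -1.453e+02] delta above (z .17): [-0.2196  0.3839  0.0302]
```

Request:
jog_arm:
  steps:
    - {"delta_rot": [0,0,6.94],"linear": [0,0,0],"grip": 0.06}
    - {"delta_rot": [0,0,6.94],"linear": [0,0,0],"grip": 0.06}
    - {"delta_rot": [0,0,6.94],"linear": [0,0,0],"grip": 0.06}
    - {"delta_rot": [0,0,6.94],"linear": [0,0,0],"grip": 0.06}
    - {"delta_rot": [0,0,6.94],"linear": [0,0,0],"grip": 0.06}

```text
t: 0.6
tool_pos: [0.2546, -0.5704, 0.2305]
tool_rot: [-3.126, 0.299, 0.001]
contact_force: [0.2, -0.2, -0.2]
opening: 0.0601
grip_force: 0.0
```

Request:
jog_arm:
  steps:
    - {"delta_rot": [0,0,0],"linear": [0.022,-0.0384,0],"grip": 0.06}
    - {"delta_rot": [0,0,0],"linear": [0.022,-0.0384,0],"grip": 0.06}
    - {"delta_rot": [0,0,0],"linear": [0.022,-0.0384,0],"grip": 0.06}
    - {"delta_rot": [0,0,0],"linear": [0.022,-0.0384,0],"grip": 0.06}
    - {"delta_rot": [0,0,0],"linear": [0.022,-0.0384,0],"grip": 0.06}
    - {"delta_rot": [0,0,0],"linear": [0.022,-0.0384,0],"grip": 0.06}
    - {"delta_rot": [0,0,0],"linear": [0.022,-0.0384,0],"grip": 0.06}
    - {"delta_rot": [0,0,0],"linear": [0.022,-0.0384,0],"grip": 0.06}
    - {"delta_rot": [0,0,0],"linear": [0.022,-0.0384,0],"grip": 0.06}
    - {"delta_rot": [0,0,0],"linear": [0.022,-0.0384,0],"grip": 0.06}

```text
t: 1.6
tool_pos: [0.5426, -0.2322, 0.2308]
tool_rot: [-3.128, 0.291, 0.001]
contact_force: [-0.2, -1.0, 0.7]
opening: 0.0603
grip_force: 0.0
```

Request:
jog_arm:
  steps:
    - {"delta_rot": [0,0,0],"linear": [0,0,0],"grip": 0.06}
    - {"delta_rot": [0,0,0],"linear": [0,0,0],"grip": 0.06}

```text
t: 1.8
tool_pos: [0.542, -0.2331, 0.2307]
tool_rot: [-3.128, 0.288, 0.002]
contact_force: [0.5, -0.8, 0.0]
opening: 0.0601
grip_force: 0.0
```

```bash
python3 - <<'E'
from h import *
import cv2
im,d=ctrl.get_image("scene"); cv2.imwrite("pics/s1.png",cv2.resize(im[100:280,180:320,::-1],None,fx=3,fy=3))
o=ctrl.get_obs();R=Ro.from_rotvec(o["tool_rot"]).as_matrix();print(o["t"],o["tool_pos"],R.round(3),o["opening"])
print((R.T@(np.array([.541,-.233,.093])-o["tool_pos"])).round(4))
E
```

```text
1.85 [ 0.54153994 -0.23396826  0.23075731] [[ 0.983 -0.184 -0.001]
 [-0.184 -0.983  0.   ]
 [-0.001  0.    -1.   ]] 0.059992458849653284
[-0.0006 -0.0009  0.1378]
```

View pics/s1.png

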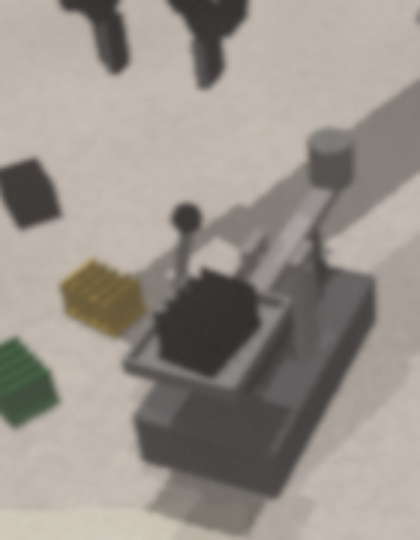

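The crop shows the two open fingertips at (118,68) and (205,80), above the knob at (186,217). The measured offset is under 1 mm, so I'll descend and grip the ball gently.

Request:
jog_arm:
  steps:
    - {"delta_rot": [0,0,0],"linear": [0,0,0.03],"grip": 0.06}
    - {"delta_rot": [0,0,0],"linear": [0,0,0.03],"grip": 0.06}
    - {"delta_rot": [0,0,0],"linear": [0,0,0.028],"grip": 0.06}
    - {"delta_rot": [0,0,0],"linear": [0,0,0.025],"grip": 0.06}
    - {"delta_rot": [0,0,0],"linear": [0,0,0.025],"grip": 0.06}
    - {"delta_rot": [0,0,0],"linear": [0,0,0],"grip": 0.06}

```text
t: 2.45
tool_pos: [0.5381, -0.2337, 0.0887]
tool_rot: [-3.124, 0.295, 0.012]
contact_force: [0.2, 1.2, 0.2]
opening: 0.06
grip_force: 0.0
```

Request:
jog_arm:
  steps:
    - {"delta_rot": [0,0,0],"linear": [0,0,0],"grip": 0.015}
    - {"delta_rot": [0,0,0],"linear": [0,0,0],"grip": 0.015}
    - {"delta_rot": [0,0,0],"linear": [0,0,0],"grip": 0.015}
    - {"delta_rot": [0,0,0],"linear": [0,0,0],"grip": 0.015}
    - {"delta_rot": [0,0,0],"linear": [0,0,0],"grip": 0.015}
  newtons: 25

```text
t: 2.95
tool_pos: [0.5431, -0.2333, 0.0957]
tool_rot: [-3.127, 0.291, -0.004]
contact_force: [0.1, 5.4, 4.7]
opening: 0.0222
grip_force: 24.4
```

Request:
jog_arm:
  steps:
    - {"delta_rot": [0,0,0],"linear": [0.0081,0,-0.0039],"grip": 0.015}
    - {"delta_rot": [0,0,0],"linear": [0.0085,0,-0.0031],"grip": 0.015}
    - {"delta_rot": [0,0,0],"linear": [0.0087,0,-0.0022],"grip": 0.015}
    - {"delta_rot": [0,0,0],"linear": [0.0089,0,-0.0013],"grip": 0.015}
    - {"delta_rot": [0,0,0],"linear": [0.009,0,-0.0005],"grip": 0.015}

```text
t: 3.45
tool_pos: [0.5855, -0.2427, 0.1054]
tool_rot: [3.127, -0.291, 0.002]
contact_force: [-2.1, 0.7, 3.4]
opening: 0.022
grip_force: 25.0
```

Request:
jog_arm:
  steps:
    - {"delta_rot": [0,0,0],"linear": [0.009,0,0.0005],"grip": 0.015}
    - {"delta_rot": [0,0,0],"linear": [0.0089,0,0.0013],"grip": 0.015}
    - {"delta_rot": [0,0,0],"linear": [0.0087,0,0.0022],"grip": 0.015}
    - {"delta_rot": [0,0,0],"linear": [0.0085,0,0.0031],"grip": 0.015}
    - {"delta_rot": [0,0,0],"linear": [0.0081,0,0.0039],"grip": 0.015}

```text
t: 3.95
tool_pos: [0.628, -0.2521, 0.0938]
tool_rot: [3.124, -0.292, 0.003]
contact_force: [-1.6, -6.4, 4.4]
opening: 0.0222
grip_force: 26.1
```

Request:
jog_arm:
  steps:
    - {"delta_rot": [0,0,0],"linear": [0,0,0],"grip": 0.015}
    - {"delta_rot": [0,0,0],"linear": [0,0,0],"grip": 0.015}
    - {"delta_rot": [0,0,0],"linear": [0,0,0],"grip": 0.015}
    - {"delta_rot": [0,0,0],"linear": [0,0,0],"grip": 0.015}
    - {"delta_rot": [0,0,0],"linear": [0,0,0],"grip": 0.015}
    - {"delta_rot": [0,0,0],"linear": [0,0,0],"grip": 0.015}
    - {"delta_rot": [0,0,0],"linear": [0,0,0],"grip": 0.015}
    - {"delta_rot": [0,0,0],"linear": [0,0,0],"grip": 0.015}
    - {"delta_rot": [0,0,0],"linear": [0,0,0],"grip": 0.015}
    - {"delta_rot": [0,0,0],"linear": [0,0,0],"grip": 0.015}

```text
t: 4.95
tool_pos: [0.6281, -0.2522, 0.0937]
tool_rot: [3.124, -0.292, 0.005]
contact_force: [0.4, -5.7, 2.9]
opening: 0.0222
grip_force: 26.0
```

```bash
python3 - <<'E'
from h import *
import cv2
im,d=ctrl.get_image("scene"); cv2.imwrite("pics/s2.png",cv2.resize(im[100:280,180:320,::-1],None,fx=3,fy=3))
o=ctrl.get_obs();print(o["t"],o["tool_pos"],o["contact_force"],o["opening"])
E
```

```text
5.0 [ 0.6280536  -0.25222617  0.09362047] [ 0.33937184 -6.24953623  2.94603619] 0.02164621935010259
```

View pics/s2.png

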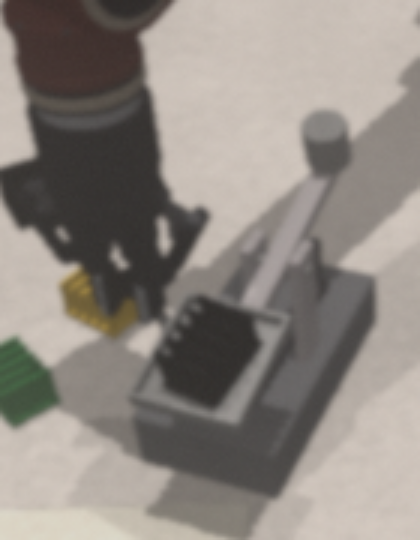

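The image shows the pan clearly lower (front corner from row 367 to about 402) and the counterweight raised, with the part still in the pan. I'll hold for another second, then swing back slowly.

Request:
jog_arm:
  steps:
    - {"delta_rot": [0,0,0],"linear": [0,0,0],"grip": 0.015}
    - {"delta_rot": [0,0,0],"linear": [0,0,0],"grip": 0.015}
    - {"delta_rot": [0,0,0],"linear": [0,0,0],"grip": 0.015}
    - {"delta_rot": [0,0,0],"linear": [0,0,0],"grip": 0.015}
    - {"delta_rot": [0,0,0],"linear": [0,0,0],"grip": 0.015}
    - {"delta_rot": [0,0,0],"linear": [0,0,0],"grip": 0.015}
    - {"delta_rot": [0,0,0],"linear": [0,0,0],"grip": 0.015}
    - {"delta_rot": [0,0,0],"linear": [0,0,0],"grip": 0.015}
    - {"delta_rot": [0,0,0],"linear": [0,0,0],"grip": 0.015}
    - {"delta_rot": [0,0,0],"linear": [0,0,0],"grip": 0.015}

```text
t: 6.0
tool_pos: [0.6281, -0.2522, 0.0936]
tool_rot: [3.124, -0.292, 0.005]
contact_force: [0.6, -6.5, 2.6]
opening: 0.0219
grip_force: 26.0
```

Request:
jog_arm:
  steps:
    - {"delta_rot": [0,0,0],"linear": [-0.004,0,-0.002],"grip": 0.015}
    - {"delta_rot": [0,0,0],"linear": [-0.0041,0,-0.0019],"grip": 0.015}
    - {"delta_rot": [0,0,0],"linear": [-0.0042,0,-0.0017],"grip": 0.015}
    - {"delta_rot": [0,0,0],"linear": [-0.0043,0,-0.0014],"grip": 0.015}
    - {"delta_rot": [0,0,0],"linear": [-0.0043,0,-0.0012],"grip": 0.015}
    - {"delta_rot": [0,0,0],"linear": [-0.0044,0,-0.001],"grip": 0.015}
    - {"delta_rot": [0,0,0],"linear": [-0.0044,0,-0.0008],"grip": 0.015}
    - {"delta_rot": [0,0,0],"linear": [-0.0045,0,-0.0005],"grip": 0.015}
    - {"delta_rot": [0,0,0],"linear": [-0.0045,0,-0.0003],"grip": 0.015}
    - {"delta_rot": [0,0,0],"linear": [-0.0045,0,-0.0002],"grip": 0.015}

```text
t: 7.0
tool_pos: [0.5846, -0.2424, 0.1033]
tool_rot: [3.127, -0.292, 0.002]
contact_force: [1.7, -3.4, -4.5]
opening: 0.022
grip_force: 25.3
```

Request:
jog_arm:
  steps:
    - {"delta_rot": [0,0,0],"linear": [-0.0045,0,0.0002],"grip": 0.015}
    - {"delta_rot": [0,0,0],"linear": [-0.0045,0,0.0003],"grip": 0.015}
    - {"delta_rot": [0,0,0],"linear": [-0.0045,0,0.0005],"grip": 0.015}
    - {"delta_rot": [0,0,0],"linear": [-0.0044,0,0.0008],"grip": 0.015}
    - {"delta_rot": [0,0,0],"linear": [-0.0044,0,0.001],"grip": 0.015}
    - {"delta_rot": [0,0,0],"linear": [-0.0043,0,0.0012],"grip": 0.015}
    - {"delta_rot": [0,0,0],"linear": [-0.0043,0,0.0014],"grip": 0.015}
    - {"delta_rot": [0,0,0],"linear": [-0.0042,0,0.0017],"grip": 0.015}
    - {"delta_rot": [0,0,0],"linear": [-0.0041,0,0.0019],"grip": 0.015}
    - {"delta_rot": [0,0,0],"linear": [-0.004,0,0.002],"grip": 0.015}

```text
t: 8.0
tool_pos: [0.542, -0.2331, 0.0938]
tool_rot: [-3.126, 0.291, -0.001]
contact_force: [3.5, 4.4, 0.2]
opening: 0.0222
grip_force: 25.2
```

Request:
jog_arm:
  steps:
    - {"delta_rot": [0,0,0],"linear": [-0.002,0,0.001],"grip": 0.015}
    - {"delta_rot": [0,0,0],"linear": [-0.001,0,0.0005],"grip": 0.015}
    - {"delta_rot": [0,0,0],"linear": [0,0,0],"grip": 0.015}

```text
t: 8.3
tool_pos: [0.5419, -0.2331, 0.0938]
tool_rot: [-3.127, 0.292, -0.013]
contact_force: [11.2, 2.7, 0.9]
opening: 0.022
grip_force: 25.1
```

Force at the stop rose to 11 N with no further travel, so the lever is on its arrested stop. Next I'll ease off, open and rise.

Request:
jog_arm:
  steps:
    - {"delta_rot": [0,0,0],"linear": [0.002,0,-0.001],"grip": 0.015}
    - {"delta_rot": [0,0,0],"linear": [0,0,0],"grip": 0.06}
    - {"delta_rot": [0,0,0],"linear": [0,0,0],"grip": 0.06}
    - {"delta_rot": [0,0,0],"linear": [0,0,0],"grip": 0.06}
    - {"delta_rot": [0,0,0],"linear": [0,0,0],"grip": 0.06}
    - {"delta_rot": [0,0,0],"linear": [0,0,-0.015],"grip": 0.06}
    - {"delta_rot": [0,0,0],"linear": [0,0,-0.03],"grip": 0.06}
    - {"delta_rot": [0,0,0],"linear": [0,0,-0.03],"grip": 0.06}
    - {"delta_rot": [0,0,0],"linear": [0,0,-0.03],"grip": 0.06}
    - {"delta_rot": [0,0,0],"linear": [0,0,-0.03],"grip": 0.06}

```text
t: 9.3
tool_pos: [0.5408, -0.2339, 0.2304]
tool_rot: [3.127, -0.292, 0.002]
contact_force: [-0.2, -0.3, 0.5]
opening: 0.0598
grip_force: 0.0
```

Request:
jog_arm:
  steps:
    - {"delta_rot": [0,0,0],"linear": [-0.03,0,-0.02],"grip": 0.06}
    - {"delta_rot": [0,0,0],"linear": [-0.03,0,0],"grip": 0.06}
    - {"delta_rot": [0,0,0],"linear": [0,0,0],"grip": 0.06}
    - {"delta_rot": [0,0,0],"linear": [0,0,0],"grip": 0.06}
    - {"delta_rot": [0,0,0],"linear": [0,0,0],"grip": 0.06}

```text
t: 9.8
tool_pos: [0.4824, -0.2228, 0.248]
tool_rot: [3.128, -0.291, 0.001]
contact_force: [0.5, 0.0, -0.4]
opening: 0.0601
grip_force: 0.0
```

```bash
python3 - <<'E'
from h import *
import cv2
im,d=ctrl.get_image("scene"); cv2.imwrite("pics/s3.png",cv2.resize(im[100:280,180:320,::-1],None,fx=3,fy=3))
o=ctrl.get_obs();print(o["t"],o["tool_pos"],o["contact_force"],o["opening"])
E
```

```text
9.85 [ 0.48242745 -0.22282132  0.24777165] [-0.43560859  0.6740367   0.13212585] 0.059897950605054345
```

View pics/s3.png

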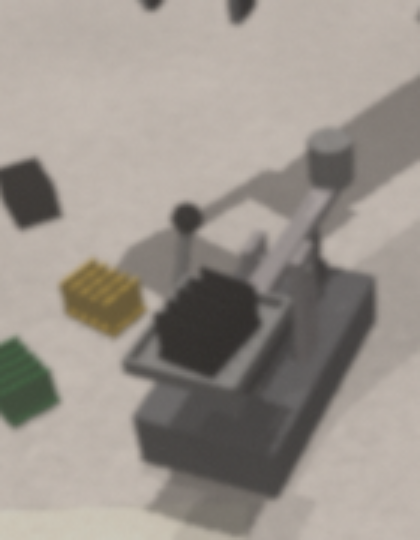

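The knob is back at (186,217), the pan corner is back at (127,367) and the part is in the same place. This matches the first crop, and the gripper is clear.

```bash
python3 -c "
from station import ctrl
print(ctrl.finish_job())"
```

```text
the job is handed in; nothing more can be done
None
```

I released the loaded scale's beam, let the pan stay down for about two seconds, then locked it level again with the part still in the pan; the other scale wasn't touched, and the job was handed in at about 10 s (no verdict was returned).

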